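Load the shaker, clear the pipette and switch on

ROBOT

A 6-joint arm with a two-finger parallel gripper is mounted at the origin on the work surface. World frame = base frame: x ahead of the robot, y to its left, z up, the work surface at z = 0. Lengths are in m, angles in rad, forces in N, time in s.
With the tool pointing down it reaches from about 0.35 to 0.775 m from the base axis. Payload 7.3 kg.
Tool frame: the origin (TCP) lies between the finger pads; the fingertips stand ahead of it and the grasp point (between the pads) lies 6 mm ahead of it (robot.tip_extent is the x of the fingertips in the tool frame, in m); x points along the fingers, z is the direction in which the jaws open and shut, and the axes are right-handed (so a half turn about x gives the same grasp; the last joint's range is limited). The gripper opens to 92 mm and grips with 3 to 60 N. Pads are 19 mm wide; open, the fingers measure 130 mm over their backs; the gripper's body (75 mm by 190 mm) begins 47 mm behind the grasp point.
Start: joints at [-1.438, 0.342, 1.524, -0, 1.275, -0.146], TCP at [0.145, -0.505, 0.252] pointing down, gripper open.
Joint ranges: [-2.53, 2.53], [-0.77, 2.02], [0.04, 2.7], [-1, 4.14], [0.28, 2.66], [-3.11, 3.11]. Speed limits (rad/s): [2.57, 2.57, 3.14, 3.14, 3.14, 3.14].

INTERFACE

Orientations are given as [roll, pitch, yaw] about the fixed x, y, z axes, in that order (R = Rz(yaw) Ry(pitch) Rx(roll)).
In Python, from cell import robot gives the robot as it stands. The module is installed in compiled form; this text tells all that it offers.
- The arm moves only by the shell command python3 -m creep 'ROWS' [FORCE]. ROWS is JSON, a list of rows, each an object with "translation": the shift along the tool's x, y, z in m, a list of three; "twist": the turn, a rotation vector about the tool's x, y, z in rad, a list of three; "hand": the opening in per cent of the stroke, from 0 (shut) to 100 (fully open). A call has 1 to 5 rows; each row is the pose to reach, as a shift and turn from the pose measured when the call began, along the tool's axes at that moment; what a row does not reach only later rows make up. A row lasts 1/10 s, in which the tool goes at most 50 mm and 8.59 degrees, less where a joint would pass 70% of its speed; a pose out of reach is approached as far as the arm can. A call with a gripper value outside its range is refused whole. The fingers move at their own pace and stop on an object; FORCE is the grip in N (left out, the last holds). Time passes only in rows, so rows that repeat a pose let the fingers close. It gives the time, the measured TCP pose, the force and the opening at its end, in the units of the state.
- robot.observe(): the state, without advancing time (a new reading comes with each control period).
- robot.read_camera(name): name is "side" or "top"; returns the picture (384x512x3 uint8, blue, green, red); there is no depth.
- robot.calibration(name): a dict with "intrinsics" (3x3 intrinsics, pixels), "cam_to_world" (4x4, takes a point from camera to world coordinates). Camera axes: x right, y up, looking along -z (the intrinsics and any distortion apply to the point x, -y, -z); pixel columns grow to the right and rows downward; lengths in m; the calibration is good to about 2 mm. A picture is of the moment at which its call begins. calibration takes no time and is no camera call.
- robot.hand_in(): hands the job in, once; it reports no verdict.
The state is a dict: "time": time; "qpos": joint angles; "qvel": joint speeds; "joint_efforts": joint torques, N m; "tool_pos": TCP position; "tool_rot": TCP orientation; "contact_force": force on the tool from outside, world axes, zero at the start; "torque": the same for the moment, N m; "opening": finger opening in m.
Only numpy, scipy, OpenCV 4.12 (cv2) and the standard library are available. Lean on these libraries where they do the work, as an engineer would, in place of code of your own. Each camera call takes 0.05 s, during which the arm holds its last target. There are 200 camera calls.

TASK

Sort what was left in the middle of the bench: lay both red-capped culture flasks flat, label up and not on top of each other, in the shallow tray on top of the white shaker, and lay the orange pipette flat inside the blue wash tray. Never tip a flask over, and leave everything else where it stands. Once all three are in place and released, turn the shaker's black bar knob clockwise, about a fifth of a turn, until it clicks over into its on position.

Things in the scene. Friction and masses are not known exactly. Their poses are not given: they have to be found in the camera images.
- flask_1: Sealed culture flask lying on its flat side, label up: frosted off-white flat body 72 x 44 x 28 mm (x, y, z) with a shoulder, neck and 25 mm red cap towards its +x; 102 mm long in all. 80 g or so. Origin: centre of the underside of the flat body, which is also close to its centre of mass; x towards the cap, z up. Grip across the 44 mm width. The two flasks are alike.
- flask_2: As flask_1.
- pipette: Hand pipette lying on the bench: orange handle 100 x 28 x 26 mm (x, y, z), white push button at its -x end (reaching x = -70 mm) and slim white barrel tapering towards +x (reaching x = +125 mm, raised off the bench), 195 mm in all. 110 g or so. Origin: centre of the underside of the orange handle, close to its centre of mass; z up. Grip across the 28 mm width.
- shaker: White bench shaker, fixed, 240 x 230 mm, 80 mm high; it may stand on the left or the right of the bench, turned a little. Origin on the bench; its body reaches from x = -130 to +110 mm and y = -115 to +115 mm. The strip from x = -130 to -60 mm is the control deck (top at z = 80 mm), nearest the robot, with the knob and a small dark display; the rest is the tray. The tray does not move.
- shaker_tray (a point): Centre of the shaker's tray floor (dark rubber), 68 mm above the bench, axes as the shaker's. The floor is 164 mm (x) by 218 mm (y), inside a rim that stands 12 mm above it (6 mm thick; the control deck on the -x side).
- knob_grip (a point): Grip point of the black bar knob on the shaker's deck, on its upright axis, 108 mm above the bench, 28 mm above the deck. The grip is an upright bar 52 x 16 mm in plan, top 12 mm above this point, on a round skirt 48 mm across and 9 mm high. The x axis lies along the bar and turns with it; a white mark on its -x end points to a grey deck dot (off) or the green one (on).
- knob (a joint): Knob angle, rad, from 0 to 1.3, growing clockwise seen from above. It rests at about 0.05 (off, bar along the shaker's x axis) and at about 1.25 (on). Between them a spring detent resists (about 0.07 N m) and tips over at 0.65, then carries the knob on.
- wash_tray: Blue open plastic tray, fixed, 260 x 180 mm outside, 45 mm high, walls 4 mm, floor 4 mm; on the side of the bench away from the shaker, turned a little. Origin on the bench under its centre, x along the 260 mm side.
- wash_tray_in (a point): Centre of the wash tray's inner floor (252 x 172 mm), 4 mm above the bench, axes as the tray's.
- brown_bottle: Bystander: dark brown bottle with white cap, 72 mm across, 170 mm tall. Origin under its centre.
- blue_tip_box: Bystander: tip box, blue base and pale lid, 85 x 120 x 54 mm. Origin under its centre.
- orange_tip_box: Bystander: tip box, orange base and pale lid, 85 x 120 x 54 mm. Origin under its centre.
- amber_jar: Bystander: small amber jar, 52 mm across, 60 mm tall, standing in the same row as the things to sort. Origin under its centre.
- beaker: Bystander: glass beaker, 64 mm across, 75 mm tall. Origin under its centre.
- petri_dishes: Bystander: stack of pale round dishes, 80 mm across, 28 mm tall. Origin under its centre.
There are look-alikes about, which are no part of the job. Leave any turquoise look-alike of the pipette alone.

How it is judged:
On the way, in this order (a step that is already met when the one before it is completed fails the run):
1. both flasks lie flat in the shaker's tray and the pipette in the wash tray, released, with the knob still off (below 0.4 rad) (x of flask_1 in the frame of shaker_tray between -0.055 and 0.055 m and y of flask_1 in the frame of shaker_tray between -0.092 and 0.092 m and z of flask_1 in the frame of shaker_tray between -0.006 and 0.006 m and angle between each of flask_1, flask_2's own z axis and vertical below 0.08 rad and x of flask_2 in the frame of shaker_tray between -0.055 and 0.055 m and y of flask_2 in the frame of shaker_tray between -0.092 and 0.092 m and z of flask_2 in the frame of shaker_tray between -0.006 and 0.006 m and x of pipette in the frame of wash_tray_in between -0.09 and 0.09 m and y of pipette in the frame of wash_tray_in between -0.08 and 0.08 m and z of pipette in the frame of wash_tray_in between -0.006 and 0.03 m and angle between pipette's own x axis and vertical between 1.42 and 1.72 rad and contact force between the fingers and flask_1 below 0.5 N and contact force between the fingers and flask_2 below 0.5 N and contact force between the fingers and pipette below 0.5 N and value of joint knob below 0.4 rad), for 0.2 s.
2. the knob is turned past its click to on (above 1.1 rad) (value of joint knob above 1.1 rad), for 0.1 s.
At the end, for the whole second after the job is handed in: Both flasks label up on the shaker tray floor (origin within 55, 92, 6 mm of its centre in x, y, z; tilt under 0.08 rad); the pipette in the wash tray (within 90, 80 mm; under 30 mm above its floor; level within 0.15 rad); knob above 1.1 rad; all released and at rest (x of flask_1 in the frame of shaker_tray between -0.055 and 0.055 m and y of flask_1 in the frame of shaker_tray between -0.092 and 0.092 m and z of flask_1 in the frame of shaker_tray between -0.006 and 0.006 m and angle between each of flask_1, flask_2's own z axis and vertical below 0.08 rad and x of flask_2 in the frame of shaker_tray between -0.055 and 0.055 m and y of flask_2 in the frame of shaker_tray between -0.092 and 0.092 m and z of flask_2 in the frame of shaker_tray between -0.006 and 0.006 m and x of pipette in the frame of wash_tray_in between -0.09 and 0.09 m and y of pipette in the frame of wash_tray_in between -0.08 and 0.08 m and z of pipette in the frame of wash_tray_in between -0.006 and 0.03 m and angle between pipette's own x axis and vertical between 1.42 and 1.72 rad and contact force between the fingers and flask_1 below 0.5 N and contact force between the fingers and flask_2 below 0.5 N and contact force between the fingers and pipette below 0.5 N and linear speed of each of flask_1, flask_2, pipette below 0.03 m/s and value of joint knob above 1.1 rad); the robot touches nothing.
It fails at once if a flask is tipped more than 0.7 rad (angle between any of flask_1, flask_2's own z axis and vertical above 0.7 rad).
It fails at once if a bystander is moved more than 40 mm (distance of any of brown_bottle, blue_tip_box, orange_tip_box, amber_jar, beaker, petri_dishes from where it was at the start of the episode above 0.04 m).
It also fails if it takes over 72 s, if anything falls off the work surface, if the arm or the gripper's body presses on something with over 40 N, if the wrist force passes 120 N, or if a joint passes its speed limit or range.

## Working session

There is one attempt and no reset: what is moved stays moved. The work goes in short steps, Python scripts to look and compute and a shell command to move; the robot and the scene stay as the last step left them, time stands still between calls to the robot, and variables do not carry over. Pictures are saved under pics/ and viewed, about 8 in all and at most 12, crops included, and the job is handed in when it is done.

```bash
mkdir -p pics; python3 - <<'E'
from cell import robot
import cv2,numpy as np
np.set_printoptions(precision=4,suppress=True)
for n in("top","side"):
    cv2.imwrite(f"pics/{n}0.png",robot.read_camera(n)); print(robot.calibration(n))
s=robot.observe();print(s);print(robot.tip_extent)
E
```

```text
{'intrinsics': array([[421.4499,   0.    , 253.4584],
       [  0.    , 421.4499, 188.0157],
       [  0.    ,   0.    ,   1.    ]]), 'cam_to_world': array([[-0.0163,  0.9844, -0.1754,  0.3347],
       [-0.9996, -0.0202, -0.0201, -0.0176],
       [-0.0233,  0.175 ,  0.9843,  1.0963],
       [ 0.    ,  0.    ,  0.    ,  1.    ]])}
{'intrinsics': array([[368.4862,   0.    , 250.9613],
       [  0.    , 368.4862, 196.2857],
       [  0.    ,   0.    ,   1.    ]]), 'cam_to_world': array([[-0.778 ,  0.4093, -0.4766, -0.0465],
       [-0.6282, -0.5127,  0.5852,  0.6904],
       [-0.0048,  0.7547,  0.6561,  0.8565],
       [ 0.    ,  0.    ,  0.    ,  1.    ]])}
{'time': 0.1, 'qpos': array([-1.438 ,  0.3426,  1.5249, -0.    ,  1.2754, -0.146 ]), 'qvel': array([-0.0009, -0.0002, -0.0012,  0.0001, -0.0015,  0.0016]), 'joint_efforts': array([  0.0022, -43.2004, -24.4693,   0.072 ,   0.0526,  -0.    ]), 'tool_pos': array([ 0.1444, -0.5044,  0.2511]), 'tool_rot': array([3.0228, 1.5695, 1.7308]), 'contact_force': array([-1.4011, -0.4164,  1.3547]), 'torque': array([ 0.0133, -0.0228,  0.003 ]), 'opening': 0.09172796410016394}
0.025
```

View pics/top0.png

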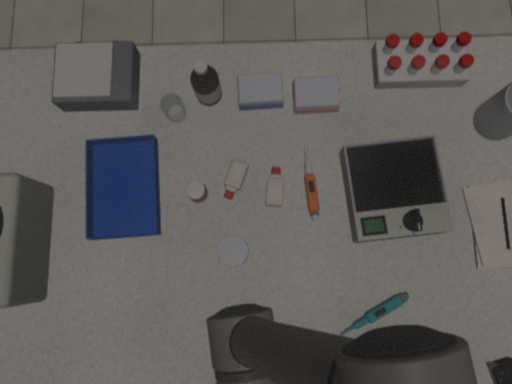

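View pics/side0.png

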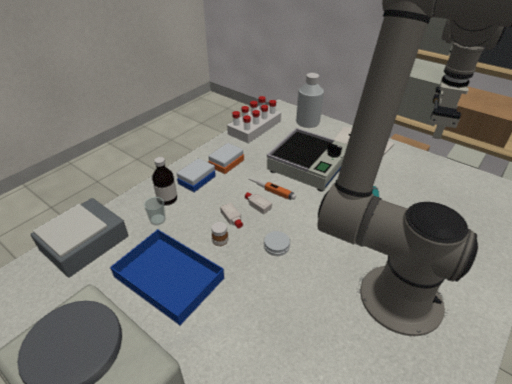

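The top view shows two red-capped flasks, at (236,178) with its cap at (230,194) and at (275,188) with its cap at (276,171). The orange pipette is at (312,193). The shaker is on the right at (397,188), with its knob at (413,220), and the blue tray is at (122,187). Look-alikes: red caps in the rack (392–466, 40–62), the turquoise pipette (380,312) and the orange tip box (316,94). I'm choosing the two flasks and the orange-handled pipette in the middle row, and a close crop will check that.

```bash
cat > h.py <<'E'
from cell import robot
import cv2,numpy as np
from scipy.spatial.transform import Rotation as Ro
np.set_printoptions(precision=4,suppress=True)
def ray(n,u,v,z):
    c=robot.calibration(n);K=c["intrinsics"];T=c["cam_to_world"]
    d=T[:3,:3]@np.array([(u-K[0,2])/K[0,0],-(v-K[1,2])/K[1,1],-1]);o=T[:3,3]
    return (o+d*(z-o[2])/d[2])[:2]
def proj(n,p):
    c=robot.calibration(n);K=c["intrinsics"];T=c["cam_to_world"]
    q=T[:3,:3].T@(np.asarray(p)-T[:3,3]);return K[0,2]-K[0,0]*q[0]/q[2],K[1,2]+K[1,1]*q[1]/q[2]
def blobs(mask,amin=15):
    cs,_=cv2.findContours(mask.astype(np.uint8),cv2.RETR_EXTERNAL,cv2.CHAIN_APPROX_NONE)
    return [c for c in cs if cv2.contourArea(c)>=amin]
def state():
    s=robot.observe();R=Ro.from_euler("xyz",s["tool_rot"]).as_matrix();return s,np.array(s["tool_pos"]),R
def go(xyz,jaw):
    """shift & rotvec in tool axes to reach TCP xyz, pointing down, jaw dir (world yaw of tool z, mod pi)"""
    s,p,R=state()
    best=None
    for k in(0,np.pi):
        z=np.array([np.cos(jaw+k),np.sin(jaw+k),0]);x=np.array([0,0,-1.]);G=np.c_[x,np.cross(z,x),z]
        r=Ro.from_matrix(R.T@G).as_rotvec()
        if best is None or abs(r).max()<abs(best).max():best=r
    print("shift",R.T@(np.asarray(xyz)-p),"twist",best,"deg",np.degrees(best))
E
python3 - <<'E'
from h import *
t=cv2.imread("pics/top0.png")
cv2.imwrite("pics/crop.png",np.vstack([cv2.resize(t[130:250,180:340],None,fx=3,fy=3,interpolation=2)[:, :480],]) )
a=cv2.resize(t[130:250,180:340],None,fx=3,fy=3,interpolation=2);b=cv2.resize(t[130:250,335:455],None,fx=3,fy=3,interpolation=2)[:, :310]
cv2.imwrite("pics/crop.png",np.hstack([a,b]))
hsv=cv2.cvtColor(t,cv2.COLOR_BGR2HSV);H,S,V=cv2.split(hsv)
for nm,m,z in(("red",((H<6)|(H>172))&(S>150),.018),("orange",(H>=6)&(H<20)&(S>130),.02),("blue",(H>105)&(H<130)&(S>150),.045),("black",V<50,.068),("white",(V>135)&(S<50),.028)):
    for c in blobs(m,25):
        r=cv2.minAreaRect(c);M=cv2.moments(c);u,v=M["m10"]/M["m00"],M["m01"]/M["m00"]
        if 80<u<460 and 120<v<260:
            print(nm,(round(u,1),round(v,1)),"area",M["m00"],"world",ray("top",u,v,z));
            if M["m00"]>150:print("   corners",*[(q.round(1),ray("top",*q,z)) for q in cv2.boxPoints(r)])
E
```

```text
orange (311.3, 192.2) area 296.0 world [ 0.5125 -0.1448]
   corners (array([304.1, 175. ], dtype=float32), array([ 0.5583, -0.128 ])) (array([313.5, 173.6], dtype=float32), array([ 0.5613, -0.1525])) (array([318.6, 209.2], dtype=float32), array([ 0.468 , -0.1616])) (array([309.2, 210.5], dtype=float32), array([ 0.465 , -0.1375]))
blue (122.8, 189.1) area 5337.5 world [0.5262 0.3374]
   corners (array([ 89.5, 142.5], dtype=float32), array([0.6515, 0.4296])) (array([153.5, 140.5], dtype=float32), array([0.6528, 0.2618])) (array([156.4, 235.3], dtype=float32), array([0.407 , 0.2483])) (array([ 92.4, 237.3], dtype=float32), array([0.4051, 0.4095]))
black (373.5, 225.2) area 354.5 world [ 0.4204 -0.2862]
   corners (array([360.8, 218.1], dtype=float32), array([ 0.4382, -0.2566])) (array([384.5, 215.5], dtype=float32), array([ 0.4435, -0.3143])) (array([386.4, 232.2], dtype=float32), array([ 0.403 , -0.3159])) (array([362.6, 234.8], dtype=float32), array([ 0.3977, -0.2586]))
black (412.1, 219.6) area 254.0 world [ 0.4323 -0.38  ]
   corners (array([400.6, 213.8], dtype=float32), array([ 0.4469, -0.3535])) (array([417.7, 208.1], dtype=float32), array([ 0.4601, -0.3959])) (array([424.2, 227.6], dtype=float32), array([ 0.4124, -0.4074])) (array([407.1, 233.3], dtype=float32), array([ 0.3995, -0.3654]))
black (394.7, 174.8) area 5399.5 world [ 0.544  -0.3464]
   corners (array([346.9, 148.1], dtype=float32), array([ 0.6147, -0.2326])) (array([435.8, 137. ], dtype=float32), array([ 0.6384, -0.4558])) (array([443.8, 201.2], dtype=float32), array([ 0.4759, -0.4603])) (array([354.9, 212.3], dtype=float32), array([ 0.4528, -0.2432]))
```

View pics/crop.png

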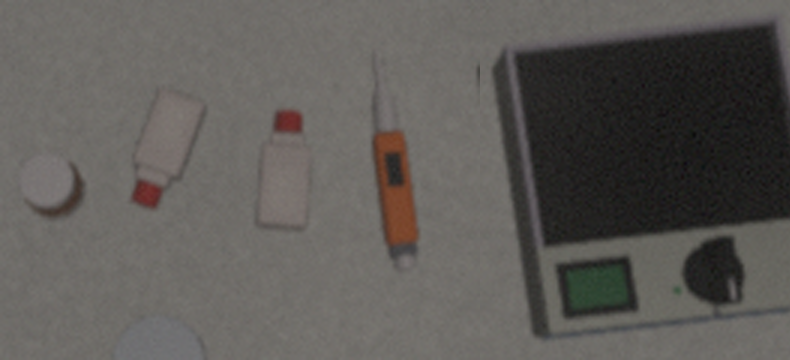

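The crop confirms the choice. Flask A's cap is at crop (147,193), pointing towards the robot, and flask B's cap is at (288,121), pointing away. The orange pipette's handle is at (395,190) with its barrel up. The knob is at (713,272) with its mark at (732,288), and the green dot is at (677,290). Next I'll segment these properly.

```bash
python3 - <<'E'
from h import *
t=cv2.imread("pics/top0.png");hsv=cv2.cvtColor(t,cv2.COLOR_BGR2HSV);H,S,V=[x.astype(int) for x in cv2.split(hsv)]
ti=t.astype(int)
bg=np.median(t[140:240,210:300].reshape(-1,3),0);print("bg",bg,"flaskA",t[175,238],"flaskB",t[192,275],"capA",t[194,229],"capB",t[171,276],"knob mark",t[226,579-335+0 if 0 else 424],"deck",t[232,440])
red=(ti[...,2]-ti[...,1]>45)
body=(V>bg.max()+22)
def info(nm,m,z,box):
    k=np.zeros_like(m);x0,x1,y0,y1=box;k[y0:y1,x0:x1]=m[y0:y1,x0:x1]
    c=max(blobs(k,5),key=cv2.contourArea);r=cv2.minAreaRect(c);b=cv2.boxPoints(r)
    w=np.array([ray("top",*q,z) for q in b]);e=w[1]-w[0];f=w[2]-w[1]
    M=cv2.moments(c);ctr=ray("top",M["m10"]/M["m00"],M["m01"]/M["m00"],z)
    print(nm,"ctr",ctr,"rectctr",w.mean(0),"sides",np.linalg.norm(e),np.linalg.norm(f),"deg",np.degrees(np.arctan2(e[1],e[0])),np.degrees(np.arctan2(f[1],f[0])))
info("A body",body,.028,(215,255,150,205));info("A cap",red,.022,(215,250,180,205))
info("B body",body,.028,(262,290,160,210));info("B cap",red,.022,(262,290,160,182))
info("A all",body|red,.027,(215,255,150,205));info("B all",body|red,.027,(262,290,160,210))
bl=V<60
def quad(m,z,box,nm):
    k=np.zeros(m.shape,np.uint8);x0,x1,y0,y1=box;k[y0:y1,x0:x1]=m[y0:y1,x0:x1]
    k=cv2.morphologyEx(k,cv2.MORPH_OPEN,np.ones((5,5),np.uint8))
    c=cv2.convexHull(max(blobs(k),key=cv2.contourArea))
    for e in np.arange(2,15,.5):
        q=cv2.approxPolyDP(c,e,True)
        if len(q)==4:break
    q=q.reshape(-1,2);w=np.array([ray("top",*p,z) for p in q]);d=np.roll(w,-1,0)-w
    print(nm,q.tolist(),"\n",w,"ctr",w.mean(0),"len",np.linalg.norm(d,axis=1),"deg",np.degrees(np.arctan2(d[:,1],d[:,0])))
quad(bl,.068,(340,455,125,212),"tray floor")
quad((H>105)&(H<130)&(S>140),.045,(75,170,125,250),"wash")
w=(np.array(ray("top",316,216,.013)),np.array(ray("top",308,150,.02)));d=w[1]-w[0];print("pip",*w,np.degrees(np.arctan2(d[1],d[0])),np.linalg.norm(d))
E
```

```text
bg [105. 109. 112.] flaskA [111 117 122] flaskB [110 114 121] capA [ 46  45 111] capB [ 42  45 107] knob mark [ 99 106 107] deck [80 78 79]Traceback (most recent call last):
  File "<stdin>", line 13, in <module>
  File "<stdin>", line 9, in info
ValueError: max() iterable argument is empty
```

```bash
python3 - <<'E'
from h import *
t=cv2.imread("pics/top0.png");hsv=cv2.cvtColor(t,cv2.COLOR_BGR2HSV);H,S,V=[x.astype(int) for x in cv2.split(hsv)]
ti=t.astype(int);red=(ti[...,2]-ti[...,1]>30)
g=cv2.GaussianBlur(t,(0,0),.8).astype(float)
def info(nm,m,z,box):
    k=np.zeros(m.shape,np.uint8);x0,x1,y0,y1=box;k[y0:y1,x0:x1]=m[y0:y1,x0:x1]
    c=max(blobs(k,5),key=cv2.contourArea);r=cv2.minAreaRect(c);b=cv2.boxPoints(r)
    w=np.array([ray("top",*q,z) for q in b]);e=w[1]-w[0];f=w[2]-w[1]
    M=cv2.moments(c);ctr=ray("top",M["m10"]/M["m00"],M["m01"]/M["m00"],z)
    print(nm,"ctr",ctr,"rectctr",w.mean(0),"sides",np.linalg.norm(e),np.linalg.norm(f),"deg",np.degrees(np.arctan2(e[1],e[0])),np.degrees(np.arctan2(f[1],f[0])))
for n,bx,cb in(("A",(218,252,155,205),(215,250,180,205)),("B",(262,290,162,212),(262,290,160,182))):
    x0,x1,y0,y1=bx;p=g[y0:y1,x0:x1];bg=np.median(g[215:235,255:300].reshape(-1,3),0)
    d=(g[...,2]+g[...,0]-1.0*g[...,1]);db=np.abs(g-bg).sum(2)
    k=d-np.median(d[y0:y1,x0:x1])
    th,_=cv2.threshold(np.clip(d[y0:y1,x0:x1],0,255).astype(np.uint8),0,255,cv2.THRESH_OTSU);print(n,"otsu",th,bg)
    m=cv2.morphologyEx(((d>th)|red).astype(np.uint8),cv2.MORPH_OPEN,np.ones((3,3),np.uint8))
    info(n+" all",m,.026,bx);info(n+" body",m&~red,.028,bx);info(n+" cap",red,.022,cb)
bl=V<60
def quad(m,z,box,nm):
    k=np.zeros(m.shape,np.uint8);x0,x1,y0,y1=box;k[y0:y1,x0:x1]=m[y0:y1,x0:x1]
    k=cv2.morphologyEx(k,cv2.MORPH_OPEN,np.ones((5,5),np.uint8))
    c=cv2.convexHull(max(blobs(k),key=cv2.contourArea))
    for e in np.arange(2,15,.5):
        q=cv2.approxPolyDP(c,e,True)
        if len(q)==4:break
    q=q.reshape(-1,2);w=np.array([ray("top",*p,z) for p in q]);d=np.roll(w,-1,0)-w
    print(nm,q.tolist(),"\n",w,"ctr",w.mean(0),"len",np.linalg.norm(d,axis=1),"deg",np.degrees(np.arctan2(d[:,1],d[:,0])))
quad(bl,.068,(340,455,125,212),"tray floor")
quad((H>105)&(H<130)&(S>140),.045,(75,170,125,250),"wash")
w=(np.array(ray("top",316,216,.013)),np.array(ray("top",308,150,.02)));d=w[1]-w[0];print("pip",*w,np.degrees(np.arctan2(d[1],d[0])),np.linalg.norm(d))
E
```

```text
A otsu 110.0 [106. 110. 113.]
A all ctr [0.5633 0.0493] rectctr [0.5641 0.0486] sides 0.06377097218446257 0.03561588891376507 deg -23.263789922060866 -114.88468605894766
A body ctr [0.5629 0.0491] rectctr [0.5636 0.0484] sides 0.06365180947970088 0.03554933691510368 deg -23.26378992206089 -114.88468605894747
A cap ctr [0.511  0.0685] rectctr [0.511  0.0689] sides 0.018619994710179215 0.019879710242770018 deg -26.730245849745884 -117.86095131296133
B otsu 105.0 [106. 110. 113.]
B all ctr [ 0.5299 -0.0561] rectctr [ 0.5289 -0.0526] sides 0.07028092552493431 0.12833690337371506 deg -91.25908982675111 178.21975729283778
B body ctr [ 0.528 -0.056] rectctr [ 0.5286 -0.0526] sides 0.07014959829419248 0.12809709250047782 deg -91.25908982675114 178.21975729283776
B cap ctr [ 0.5725 -0.0549] rectctr [ 0.5727 -0.0552] sides 0.020856206028938017 0.01600104198408558 deg -91.24242901882587 178.43323322170662
tray floor [[432, 139], [443, 201], [356, 210], [347, 148]] 
 [[ 0.6335 -0.446 ]
 [ 0.4763 -0.4585]
 [ 0.4583 -0.2461]
 [ 0.6151 -0.2329]] ctr [ 0.5458 -0.3459] len [0.1577 0.2131 0.1573 0.2139] deg [-175.4584   94.8489    4.8358  -85.0542]
wash [[151, 146], [154, 230], [94, 237], [93, 149]] 
 [[0.6383 0.268 ]
 [0.4204 0.2547]
 [0.4056 0.4054]
 [0.6337 0.4195]] ctr [0.5245 0.3369] len [0.2183 0.1514 0.2285 0.1516] deg [-176.5026   95.5979    3.544   -88.2623]
pip [ 0.4514 -0.1551] [ 0.6251 -0.1406] 4.7702146227401325 0.17429685279444407
```

```bash
python3 - <<'E'
from h import *
s,p,R=state();print(R)
go([.518,-.053,.17],np.radians(88))
E
```

```text
[[-0.0002  0.9614  0.2752]
 [ 0.0013  0.2752 -0.9614]
 [-1.      0.0002 -0.0013]]
shift [ 0.0816  0.4833 -0.3311] twist [ 0.3137 -0.0013  0.0001] deg [17.9734 -0.0753  0.0029]
```

```bash
python3 -m creep '[{"translation":[0.0068,0.040,-0.0275],"twist":[0,0,0],"hand":65},{"translation":[0.0136,0.080,-0.055],"twist":[0,0,0],"hand":65},{"translation":[0.0204,0.12,-0.0825],"twist":[0,0,0],"hand":65},{"translation":[0.027,0.16,-0.11],"twist":[0,0,0],"hand":65},{"translation":[0.034,0.20,-0.1375],"twist":[0,0,0],"hand":65}]' 20
python3 -m creep '[{"translation":[0.0068,0.040,-0.0275],"twist":[0,0,0],"hand":65},{"translation":[0.0136,0.080,-0.055],"twist":[0,0,0],"hand":65},{"translation":[0.0204,0.12,-0.0825],"twist":[0,0,0],"hand":65},{"translation":[0.027,0.16,-0.11],"twist":[0,0,0],"hand":65},{"translation":[0.034,0.20,-0.1375],"twist":[0,0,0],"hand":65}]'
python3 - <<'E'
from h import *
s,p,R=state();print(s["qpos"],p)
go([.518,-.053,.17],np.radians(88))
E
```

```text
time: 0.6
tool_pos: [0.2996, -0.3154, 0.217]
tool_rot: [3.006, 1.569, 1.713]
contact_force: [1.1, 0.1, -0.1]
opening: 0.0602
time: 1.1
tool_pos: [0.455, -0.1264, 0.1829]
tool_rot: [3.044, 1.569, 1.751]
contact_force: [1.0, -0.5, 0.3]
opening: 0.0596
[-0.4341  0.3192  1.7669  0.0014  1.0563  0.8577] [ 0.455  -0.1264  0.1829]
shift [ 0.013   0.0807 -0.0532] twist [ 0.3131 -0.0015  0.0001] deg [17.9419 -0.0877  0.0052]
```

```bash
python3 -m creep '[{"translation":[0.003,0.025,-0.017],"twist":[0.13,0,0],"hand":65},{"translation":[0.006,0.05,-0.034],"twist":[0.26,0,0],"hand":65},{"translation":[0.013,0.081,-0.053],"twist":[0.313,0,0],"hand":65},{"translation":[0.013,0.081,-0.053],"twist":[0.313,0,0],"hand":65}]'
python3 - <<'E'
from h import *
t=cv2.imread("pics/side0.png").astype(int)
red=(t[...,2]-t[...,1]>45)&(t[...,1]-t[...,0]<20);
ora=(t[...,2]-t[...,0]>70)&(t[...,1]-t[...,0]>=20)
for n,m in(("red",red),("ora",ora)):
  for c in blobs(m,6):
    M=cv2.moments(c);u,v=M["m10"]/M["m00"],M["m01"]/M["m00"]
    if v>150: print(n,u,v,M["m00"],ray("side",u,v,.014))
i=robot.read_camera("side");cv2.imwrite("pics/s1.png",cv2.resize(i[150:290,190:350],None,fx=4,fy=4,interpolation=2))
go([.518,-.053,.03],np.radians(88))
for p in([.518,-.053,.028],[.482,-.053,.028],[.518,-.03,.028]):print((np.array(proj("side",p))-[190,150])*4)
E
```

```text
time: 1.5
tool_pos: [0.5198, -0.0503, 0.1688]
tool_rot: [-2.784, 1.568, 1.896]
contact_force: [-0.6, -0.0, 0.4]
opening: 0.06
red 238.16894977168948 222.99086757990867 36.5 [0.5155 0.0664]
red 247.578431372549 194.44117647058823 17.0 [ 0.5811 -0.0614]
ora 278.2649572649573 189.15384615384616 97.5 [ 0.5139 -0.152 ]
ora 231.8505747126437 163.91762452107278 87.0 [ 0.7438 -0.1638]
shift [ 0.139  -0.0003  0.0017] twist [ 0.0036 -0.0019  0.002 ] deg [ 0.2061 -0.1069  0.1142]
[281.485 200.614]
[315.5608 218.482 ]
[264.6381 214.8666]
```

View pics/s1.png

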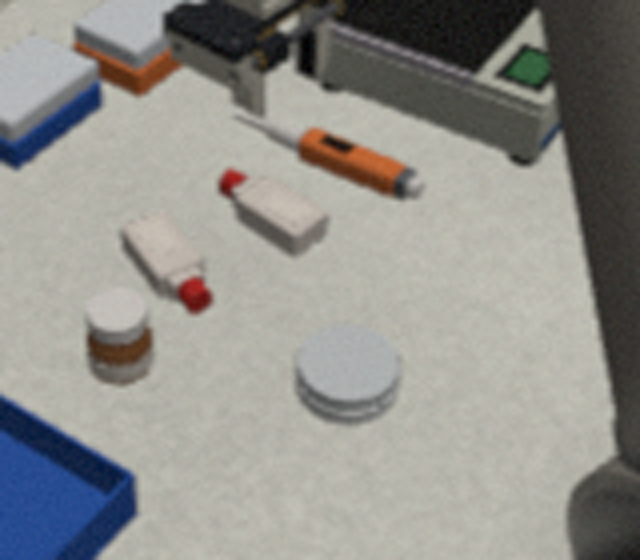

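The side view shows flask B's top centred at crop (283,207), against a prediction of (281,201), so it agrees to a few mm. The jar is at (118,335) and well clear of the fingers. I'm going down to grasp B.

```bash
python3 -m creep '[{"translation":[0.045,0,0.001],"twist":[0,0,0],"hand":65},{"translation":[0.09,0,0.001],"twist":[0,0,0],"hand":65},{"translation":[0.12,0,0.001],"twist":[0,0,0],"hand":65},{"translation":[0.139,0,0.001],"twist":[0,0,0],"hand":65},{"translation":[0.139,0,0.001],"twist":[0,0,0],"hand":65}]'
python3 -m creep '[{"translation":[0,0,0],"twist":[0,0,0],"hand":20},{"translation":[0,0,0],"twist":[0,0,0],"hand":20},{"translation":[0,0,0],"twist":[0,0,0],"hand":20},{"translation":[0,0,0],"twist":[0,0,0],"hand":20}]' 20
python3 - <<'E'
from h import *
y=.0838; c=np.array([.545,-.3455]);X=np.array([np.cos(y),np.sin(y)]);Y=np.array([-X[1],X[0]])
for a,b in((-.012,.05),(.012,-.05),(-.012,-.05),(.012,.05)):print(a,b,c+a*X+b*Y)
t=c-.012*X+.05*Y
go([*t,.19],y+np.pi/2)
E
```

```text
time: 2.05
tool_pos: [0.5159, -0.0528, 0.0277]
tool_rot: [-1.929, 1.562, 2.752]
contact_force: [-0.7, -0.3, -0.3]
opening: 0.0595
time: 2.45
tool_pos: [0.5164, -0.0532, 0.0288]
tool_rot: [-1.933, 1.564, 2.748]
contact_force: [-0.9, -2.2, 4.0]
opening: 0.0444
-0.012 0.05 [ 0.5289 -0.2967]
0.012 -0.05 [ 0.5611 -0.3943]
-0.012 -0.05 [ 0.5372 -0.3963]
0.012 0.05 [ 0.5528 -0.2947]
shift [-0.1618  0.0191  0.2426] twist [-0.1153 -0.0027  0.006 ] deg [-6.609  -0.1528  0.3424]
```

```bash
python3 -m creep '[{"translation":[-0.04,0,0],"twist":[0,0,0],"hand":20},{"translation":[-0.08,0,0],"twist":[0,0,0],"hand":20},{"translation":[-0.12,0,0],"twist":[0,0,0],"hand":20},{"translation":[-0.16,0,0],"twist":[0,0,0],"hand":20},{"translation":[-0.16,0,0],"twist":[0,0,0],"hand":20}]'
python3 - <<'E'
from h import *
print(state()[0]["opening"]);go([.537,-.396,.19],.0838+np.pi/2)
E
```

```text
time: 2.95
tool_pos: [0.5202, -0.0541, 0.1949]
tool_rot: [1.53, 1.565, -0.072]
contact_force: [0.9, 0.0, -1.5]
opening: 0.0441
0.04409413739742219
shift [0.0051 0.0274 0.3412] twist [-0.1149  0.0005 -0.0055] deg [-6.5847  0.0311 -0.3137]
```

```bash
python3 -m creep '[{"translation":[0,0,0.04],"twist":[-0.02,0,0],"hand":20},{"translation":[0,0.006,0.085],"twist":[-0.05,0,0],"hand":20},{"translation":[0,0.012,0.13],"twist":[-0.08,0,0],"hand":20},{"translation":[0,0.018,0.175],"twist":[-0.11,0,0],"hand":20},{"translation":[0,0.02,0.22],"twist":[-0.115,0,0],"hand":20}]'
python3 -m creep '[{"translation":[0,0,0.04],"twist":[0,0,0],"hand":20},{"translation":[0,-0.002,0.08],"twist":[0,0,0],"hand":20},{"translation":[0,-0.002,0.11],"twist":[0,0,0],"hand":20},{"translation":[0,-0.002,0.122],"twist":[0,0,0],"hand":20},{"translation":[0,-0.002,0.122],"twist":[0,0,0],"hand":20}]'
python3 - <<'E'
from h import *
print(state()[0]["opening"]);go([.537,-.396,.099],.0838+np.pi/2)
E
```

```text
time: 3.45
tool_pos: [0.5333, -0.2762, 0.1945]
tool_rot: [1.483, 1.566, -0.003]
contact_force: [1.0, -0.0, -0.3]
opening: 0.0444
time: 3.95
tool_pos: [0.5411, -0.3989, 0.1934]
tool_rot: [1.679, 1.566, 0.191]
contact_force: [-0.2, -0.1, -0.3]
opening: 0.0443
0.04430559824577442
shift [ 0.0943 -0.0042 -0.0031] twist [-0.0004 -0.0005 -0.0044] deg [-0.0223 -0.027  -0.2498]
```

```bash
python3 -m creep '[{"translation":[0.03,-0.002,-0.003],"twist":[0,0,0],"hand":20},{"translation":[0.06,-0.004,-0.003],"twist":[0,0,0],"hand":20},{"translation":[0.08,-0.004,-0.003],"twist":[0,0,-0.004],"hand":20},{"translation":[0.09,-0.004,-0.003],"twist":[0,0,-0.004],"hand":20},{"translation":[0.093,-0.004,-0.003],"twist":[0,0,-0.004],"hand":20}]'
python3 -m creep '[{"translation":[0,0,0],"twist":[0,0,0],"hand":20},{"translation":[0.001,0,0],"twist":[0,0,0],"hand":20}]'
```

```text
time: 4.45
tool_pos: [0.5373, -0.3944, 0.0994]
tool_rot: [-2.79, 1.568, 2.007]
contact_force: [-0.0, -0.2, -1.2]
opening: 0.0443
time: 4.65
tool_pos: [0.538, -0.3943, 0.0998]
tool_rot: [2.468, 1.57, 0.982]
contact_force: [-0.6, 0.2, -1.6]
opening: 0.0446
```

```bash
python3 -m creep '[{"translation":[0.002,0,0],"twist":[0,0,0],"hand":20},{"translation":[0.003,0,0],"twist":[0,0,0],"hand":20},{"translation":[0.003,0,0],"twist":[0,0,0],"hand":20}]'
python3 -m creep '[{"translation":[0,0,0],"twist":[0,0,0],"hand":40},{"translation":[0,0,0],"twist":[0,0,0],"hand":65},{"translation":[0,0,0],"twist":[0,0,0],"hand":65}]'
python3 -m creep '[{"translation":[-0.03,0,0],"twist":[0,0,0],"hand":65},{"translation":[-0.06,0,0],"twist":[0,0,0],"hand":65},{"translation":[-0.1,0,0],"twist":[0,0,0],"hand":65}]'
python3 - <<'E'
from h import *
go([.562,.049,.19],np.radians(157-90))
E
```

```text
time: 4.95
tool_pos: [0.5381, -0.3944, 0.0971]
tool_rot: [1.99, 1.57, 0.505]
contact_force: [0.3, 0.5, -0.0]
opening: 0.0444
time: 5.25
tool_pos: [0.5381, -0.3945, 0.0973]
tool_rot: [1.671, 1.569, 0.185]
contact_force: [0.1, 0.0, 0.3]
opening: 0.0557
time: 5.55
tool_pos: [0.5374, -0.3941, 0.197]
tool_rot: [-2.852, 1.568, 1.946]
contact_force: [-0.2, 0.7, 0.1]
opening: 0.0596
shift [ 0.008   0.0622 -0.4394] twist [ 0.4865 -0.0023  0.0013] deg [27.8742 -0.131   0.0773]
```

```bash
python3 -m creep '[{"translation":[0.001,0.006,-0.048],"twist":[0,0,0],"hand":65},{"translation":[0.002,0.012,-0.096],"twist":[0,0,0],"hand":65},{"translation":[0.003,0.018,-0.144],"twist":[0,0,0],"hand":65},{"translation":[0.004,0.026,-0.192],"twist":[0,0,0],"hand":65},{"translation":[0.005,0.032,-0.24],"twist":[0,0,0],"hand":65}]'
python3 -m creep '[{"translation":[0.001,0.006,-0.045],"twist":[0.05,0,0],"hand":65},{"translation":[0.002,0.012,-0.09],"twist":[0.18,0,0],"hand":65},{"translation":[0.003,0.018,-0.135],"twist":[0.31,0,0],"hand":65},{"translation":[0.003,0.026,-0.18],"twist":[0.44,0,0],"hand":65},{"translation":[0.003,0.03,-0.2],"twist":[0.487,0,0],"hand":65}]'
python3 - <<'E'
from h import *
i=robot.read_camera("top");cv2.imwrite("pics/t2.png",cv2.resize(i[120:250,190:450],None,fx=3,fy=3,interpolation=2))
print(state()[1]);go([.562,.049,.03],np.radians(157-90))
t=i.astype(int);m=(t[...,2]-t[...,1]>30)
for c in blobs(m,8):
    M=cv2.moments(c);u,v=M["m10"]/M["m00"],M["m01"]/M["m00"]
    if v>110 and v<230:print(u,v,M["m00"],ray("top",u,v,.022),ray("top",u,v,.09))
E
```

```text
time: 6.05
tool_pos: [0.5488, -0.1505, 0.1929]
tool_rot: [3.09, 1.569, 1.604]
contact_force: [0.3, -0.5, 0.3]
opening: 0.0597
time: 6.55
tool_pos: [0.5617, 0.055, 0.1907]
tool_rot: [-2.939, 1.568, 1.37]
contact_force: [0.4, -0.1, 0.8]
opening: 0.0598
[0.5619 0.0566 0.1907]
shift [0.1607 0.0032 0.0076] twist [-0.0017 -0.004   0.0008] deg [-0.0978 -0.2284  0.0445]
311.47719298245613 192.23508771929824 332.5 [ 0.5121 -0.145 ] [ 0.5008 -0.1369]
413.2089947089947 151.75661375661375 63.0 [ 0.6136 -0.4136] [ 0.596  -0.3885]
```

View pics/t2.png

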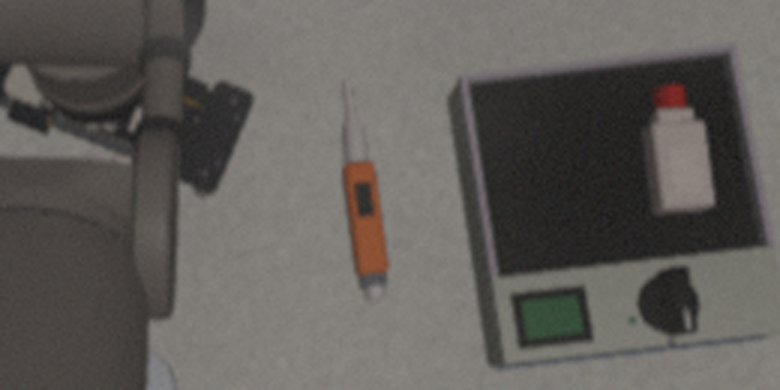

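Flask B lies in the shaker tray, label up, with its body at crop (683,165) and cap at (670,97). The pipette hasn't moved. Flask A next.

```bash
python3 -m creep '[{"translation":[0.04,0.003,0.007],"twist":[0,0,0],"hand":65},{"translation":[0.08,0.003,0.0075],"twist":[0,0,0],"hand":65},{"translation":[0.12,0.003,0.0075],"twist":[0,-0.004,0],"hand":65},{"translation":[0.15,0.003,0.0075],"twist":[0,-0.004,0],"hand":65},{"translation":[0.161,0.003,0.0075],"twist":[0,-0.004,0],"hand":65}]'
python3 -m creep '[{"translation":[0,0,0],"twist":[0,0,0],"hand":65},{"translation":[0,0,0],"twist":[0,0,0],"hand":20},{"translation":[0,0,0],"twist":[0,0,0],"hand":20},{"translation":[0,0,0],"twist":[0,0,0],"hand":20},{"translation":[0,0,0],"twist":[0,0,0],"hand":20}]' 20
python3 -m creep '[{"translation":[-0.04,0,0],"twist":[0,0,0],"hand":20},{"translation":[-0.08,0,0],"twist":[0,0,0],"hand":20},{"translation":[-0.12,0,0],"twist":[0,0,0],"hand":20},{"translation":[-0.16,0,0],"twist":[0,0,0],"hand":20},{"translation":[-0.16,0,0],"twist":[0,0,0],"hand":20}]'
python3 - <<'E'
from h import *
print(state()[0]["opening"]);go([.5528,-.2947,.19],.0838+np.pi/2)
E
```

```text
time: 7.1
tool_pos: [0.5601, 0.0488, 0.0268]
tool_rot: [-1.247, 1.565, 3.062]
contact_force: [0.4, 0.4, -0.1]
opening: 0.0598
time: 7.6
tool_pos: [0.5612, 0.0487, 0.0285]
tool_rot: [-1.27, 1.568, 3.04]
contact_force: [-1.0, 0.4, 5.8]
opening: 0.0441
time: 8.1
tool_pos: [0.5645, 0.0486, 0.195]
tool_rot: [1.94, 1.561, -0.034]
contact_force: [0.6, 0.4, -1.0]
opening: 0.0442
0.04420841230190006
shift [0.005  0.1238 0.3205] twist [-0.4865 -0.0012 -0.0096] deg [-27.8747  -0.0698  -0.5522]
```

```bash
python3 -m creep '[{"translation":[0,0.018,0.044],"twist":[-0.1,0,0],"hand":20},{"translation":[0,0.035,0.088],"twist":[-0.2,0,0],"hand":20},{"translation":[0,0.053,0.132],"twist":[-0.32,0,0],"hand":20},{"translation":[0,0.07,0.176],"twist":[-0.44,0,0],"hand":20},{"translation":[0,0.088,0.22],"twist":[-0.487,0,0],"hand":20}]'
python3 - <<'E'
from h import *
go([.5528,-.2947,.19],.0838+np.pi/2)
E
```

```text
time: 8.6
tool_pos: [0.5585, -0.1898, 0.1946]
tool_rot: [1.494, 1.562, 0.012]
contact_force: [0.6, -0.7, 0.5]
opening: 0.0439
shift [ 0.0045 -0.015   0.104 ] twist [ 0.0047  0.0007 -0.009 ] deg [ 0.2695  0.0381 -0.514 ]
```

```bash
python3 -m creep '[{"translation":[0,-0.005,0.04],"twist":[0,0,0],"hand":20},{"translation":[0,-0.01,0.08],"twist":[0,0,-0.009],"hand":20},{"translation":[0,-0.015,0.104],"twist":[0.004,0,-0.009],"hand":20},{"translation":[0,-0.015,0.104],"twist":[0.004,0,-0.009],"hand":20},{"translation":[0.02,-0.015,0.104],"twist":[0.004,0,-0.009],"hand":20}]'
python3 - <<'E'
from h import *
go([.5528,-.2947,.098],.0838+np.pi/2)
E
```

```text
time: 9.1
tool_pos: [0.5537, -0.2958, 0.1762]
tool_rot: [0.841, 1.566, -0.646]
contact_force: [0.7, -0.5, -0.2]
opening: 0.0442
shift [ 0.0782 -0.0011 -0.0015] twist [-0.0007  0.0033 -0.0037] deg [-0.0429  0.1876 -0.2097]
```

```bash
python3 -m creep '[{"translation":[0.03,-0.001,-0.001],"twist":[0,0,0],"hand":20},{"translation":[0.055,-0.001,-0.001],"twist":[0,0.003,-0.004],"hand":20},{"translation":[0.07,-0.001,-0.001],"twist":[0,0.003,-0.004],"hand":20},{"translation":[0.078,-0.001,-0.001],"twist":[0,0.003,-0.004],"hand":20},{"translation":[0.079,-0.001,-0.001],"twist":[0,0.003,-0.004],"hand":20}]'
python3 -m creep '[{"translation":[0.001,0,0],"twist":[0,0,0],"hand":20},{"translation":[0.001,0,0],"twist":[0,0,0],"hand":20}]'
```

```text
time: 9.6
tool_pos: [0.5528, -0.2942, 0.0967]
tool_rot: [-2.069, 1.569, 2.727]
contact_force: [0.2, -0.2, -0.7]
opening: 0.0438
time: 9.8
tool_pos: [0.5531, -0.294, 0.0962]
tool_rot: [-1.903, 1.57, 2.894]
contact_force: [-0.0, -0.6, -0.9]
opening: 0.0437
```

```bash
python3 -m creep '[{"translation":[0.001,0,0],"twist":[0,0,0],"hand":40},{"translation":[0.001,0,0],"twist":[0,0,0],"hand":65},{"translation":[0.001,0,0],"twist":[0,0,0],"hand":65}]'
python3 -m creep '[{"translation":[-0.03,0,0],"twist":[0,0,0],"hand":65},{"translation":[-0.06,0,0],"twist":[0,0,0],"hand":65},{"translation":[-0.1,0,0],"twist":[0,0,0],"hand":50}]'
python3 - <<'E'
from h import *
go([.513,-.145,.19],np.radians(95.5))
E
```

```text
time: 10.1
tool_pos: [0.5532, -0.294, 0.0954]
tool_rot: [0.225, 1.571, -1.261]
contact_force: [0.4, -0.3, -0.3]
opening: 0.0555
time: 10.4
tool_pos: [0.5525, -0.2936, 0.195]
tool_rot: [-2.253, 1.568, 2.543]
contact_force: [0.2, -1.7, -0.2]
opening: 0.0557
shift [ 0.0053 -0.0269 -0.1514] twist [-0.012  -0.002   0.0024] deg [-0.6869 -0.1152  0.1401]
```

The gripper body is 190 mm along the jaws, so at the pipette it would overhang the shaker edge (y ≈ -0.233, 80 mm high). I'll grip a bit higher and tilt the tool 6° to keep that side clear.

```bash
python3 -m creep '[{"translation":[0.002,-0.01,-0.045],"twist":[0,0,0],"hand":50},{"translation":[0.004,-0.018,-0.09],"twist":[-0.012,0,0],"hand":50},{"translation":[0.005,-0.027,-0.135],"twist":[-0.012,0,0],"hand":50},{"translation":[0.005,-0.027,-0.151],"twist":[-0.012,-0.05,0],"hand":50},{"translation":[0.005,-0.027,-0.151],"twist":[-0.012,-0.107,0.002],"hand":50}]'
python3 - <<'E'
from h import *
i=robot.read_camera("top");t=i.astype(int)
m=(t[...,2]-t[...,0]>60);c=blobs(m,6)
for k in c:
    M=cv2.moments(k);u,v=M["m10"]/M["m00"],M["m01"]/M["m00"]
    if 110<v<230:print(u,v,M["m00"])
s,p,R=state();print(p,R,s["opening"]);print("shift",R.T@(np.array([.513,-.1454,.036])-p))
E
```

```text
time: 10.9
tool_pos: [0.5125, -0.1434, 0.1907]
tool_rot: [-0.005, 1.464, -1.478]
contact_force: [-0.3, -0.7, -0.5]
opening: 0.0457
312.7885057471264 197.04137931034484 72.5
378.5897435897436 191.26923076923077 39.0
413.9344262295082 151.5846994535519 30.5
[ 0.5126 -0.1433  0.1907] [[ 0.0102  0.9951  0.0979]
 [-0.1084  0.0984 -0.9892]
 [-0.9941 -0.0006  0.1089]] 0.046015000144586406
shift [ 0.154   0.0003 -0.0148]
```

```bash
python3 -m creep '[{"translation":[0.04,0,-0.004],"twist":[0,0,0],"hand":50},{"translation":[0.08,0,-0.008],"twist":[0,0,0],"hand":50},{"translation":[0.11,0,-0.011],"twist":[0,0,0],"hand":50},{"translation":[0.135,0,-0.013],"twist":[0,0,0],"hand":50},{"translation":[0.135,0,-0.013],"twist":[0,0,0],"hand":50}]'
python3 -m creep '[{"translation":[0.01,0,-0.001],"twist":[0,0,0],"hand":50},{"translation":[0.018,0,-0.002],"twist":[0,0,0],"hand":50},{"translation":[0.018,0,-0.002],"twist":[0,0,0],"hand":50}]'
python3 -m creep '[{"translation":[0,0,0],"twist":[0,0,0],"hand":10},{"translation":[0,0,0],"twist":[0,0,0],"hand":10},{"translation":[0,0,0],"twist":[0,0,0],"hand":10},{"translation":[0,0,0],"twist":[0,0,0],"hand":10},{"translation":[0,0,0],"twist":[0,0,0],"hand":10}]' 20
```

```text
time: 11.45
tool_pos: [0.5107, -0.1448, 0.052]
tool_rot: [-0.062, 1.465, -1.535]
contact_force: [-0.4, -0.1, 0.4]
opening: 0.046
time: 11.75
tool_pos: [0.5104, -0.1448, 0.0335]
tool_rot: [-0.068, 1.465, -1.541]
contact_force: [0.1, 0.6, 0.3]
opening: 0.0456
time: 12.25
tool_pos: [0.5108, -0.1449, 0.0342]
tool_rot: [-0.057, 1.465, -1.53]
contact_force: [-0.6, 0.5, 6.0]
opening: 0.0289
```

```bash
python3 -m creep '[{"translation":[-0.04,0,0.0043],"twist":[0,0,0],"hand":10},{"translation":[-0.08,0,0.0086],"twist":[0,0,0],"hand":10},{"translation":[-0.12,0,0.013],"twist":[0,0,0],"hand":10},{"translation":[-0.15,0,0.016],"twist":[0,0.05,0],"hand":10},{"translation":[-0.15,0,0.016],"twist":[0,0.107,0],"hand":10}]' 30
python3 - <<'E'
from h import *
s,p,R=state();print(s["opening"]);go([.499,.336,.185],np.radians(93.5))
E
```

```text
time: 12.75
tool_pos: [0.5137, -0.145, 0.1897]
tool_rot: [1.154, 1.569, -0.318]
contact_force: [-0.4, 0.1, -1.7]
opening: 0.0286
0.028566422764471015
shift [ 0.0043  0.0329 -0.4801] twist [ 0.038   0.0007 -0.0018] deg [ 2.178   0.0427 -0.1015]
```

```bash
python3 -m creep '[{"translation":[0,0.003,-0.045],"twist":[0,0,0],"hand":10},{"translation":[0,0.006,-0.09],"twist":[0,0,0],"hand":10},{"translation":[0,0.009,-0.135],"twist":[0,0,0],"hand":10},{"translation":[0,0.012,-0.18],"twist":[0.02,0,0],"hand":10},{"translation":[0,0.015,-0.225],"twist":[0.038,0,0],"hand":10}]'
python3 -m creep '[{"translation":[0,0.003,-0.045],"twist":[0,0,0],"hand":10},{"translation":[0,0.006,-0.09],"twist":[0,0,0],"hand":10},{"translation":[0,0.009,-0.135],"twist":[0,0,0],"hand":10},{"translation":[0,0.012,-0.18],"twist":[0,0,0],"hand":10},{"translation":[0,0.015,-0.225],"twist":[0,0,0],"hand":10}]'
python3 - <<'E'
from h import *
s,p,R=state();print(s["opening"]);go([.499,.336,.185],np.radians(93.5))
E
```

```text
time: 13.25
tool_pos: [0.5058, 0.082, 0.1893]
tool_rot: [1.01, 1.569, -0.501]
contact_force: [1.2, 0.0, -1.0]
opening: 0.0283
time: 13.75
tool_pos: [0.5066, 0.3093, 0.1887]
tool_rot: [0.318, 1.57, -1.192]
contact_force: [1.0, 0.2, -0.3]
opening: 0.0284
0.028408572739496357
shift [ 0.0037 -0.006  -0.0271] twist [-0.0008  0.0011 -0.0004] deg [-0.0479  0.064  -0.021 ]
```

Check the pipette's attitude before lowering it.

```bash
python3 -m creep '[{"translation":[0.003,-0.006,-0.027],"twist":[0,0,0],"hand":10},{"translation":[0.035,-0.006,-0.027],"twist":[0,0,0],"hand":10},{"translation":[0.07,-0.006,-0.027],"twist":[0,0,0],"hand":10},{"translation":[0.07,-0.006,-0.027],"twist":[0,0,0],"hand":10}]'
python3 - <<'E'
from h import *
i=robot.read_camera("side");cv2.imwrite("pics/s2.png",cv2.resize(i[140:340,90:330],None,fx=3,fy=3,interpolation=2))
s,p,R=state();print(s["opening"]);go([.499,.336,.039],np.radians(93.5))
E
```

```text
time: 14.15
tool_pos: [0.4957, 0.3346, 0.1136]
tool_rot: [-1.055, 1.56, -2.565]
contact_force: [-1.0, 0.4, -1.9]
opening: 0.0288
0.02884359579182882
shift [ 0.0775  0.002  -0.0011] twist [-0.0006  0.0035  0.0053] deg [-0.0364  0.2025  0.3029]
```

View pics/s2.png

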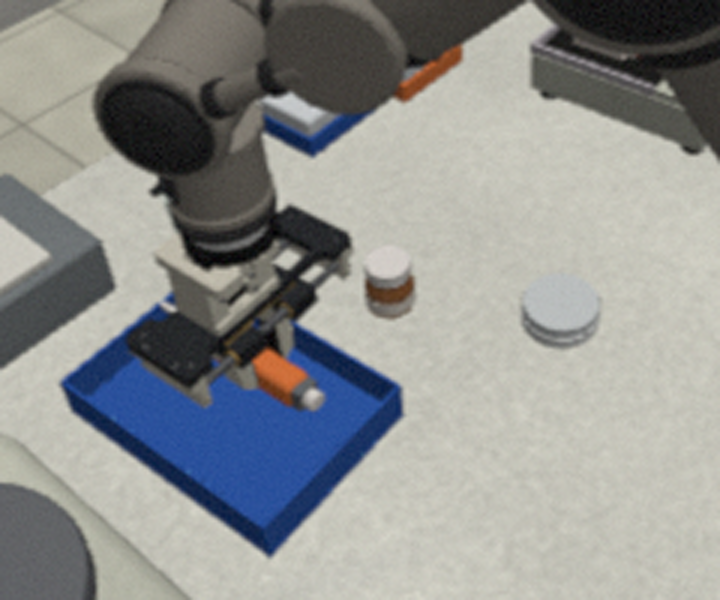

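The pipette hangs level, with its button at crop (313,398), over the blue tray and inside its walls. Lowering and releasing.

```bash
python3 -m creep '[{"translation":[0.03,0.002,-0.001],"twist":[0,0,0],"hand":10},{"translation":[0.055,0.002,-0.001],"twist":[0,0.003,0.005],"hand":10},{"translation":[0.07,0.002,-0.001],"twist":[0,0.003,0.005],"hand":10},{"translation":[0.077,0.002,-0.001],"twist":[0,0.003,0.005],"hand":10},{"translation":[0.077,0.002,-0.001],"twist":[0,0.003,0.005],"hand":10}]'
python3 -m creep '[{"translation":[0,0,0],"twist":[0,0,0],"hand":32},{"translation":[0,0,0],"twist":[0,0,0],"hand":50},{"translation":[0,0,0],"twist":[0,0,0],"hand":50}]'
python3 -m creep '[{"translation":[-0.03,0,0],"twist":[0,0,0],"hand":50},{"translation":[-0.07,0,0],"twist":[0,0,0],"hand":50},{"translation":[-0.11,0,0],"twist":[0,0,0],"hand":50},{"translation":[-0.15,0,0],"twist":[0,0,0],"hand":50},{"translation":[-0.17,0,0],"twist":[0,0,0],"hand":50}]'
python3 -m creep '[{"translation":[0,0,0.045],"twist":[0,0,0],"hand":50},{"translation":[0,0,0.09],"twist":[0,0,0],"hand":50},{"translation":[0,0,0.135],"twist":[0,0,0],"hand":50},{"translation":[0,0,0.18],"twist":[0,0,0],"hand":50},{"translation":[0,0,0.22],"twist":[0,0,0],"hand":50}]'
python3 - <<'E'
from h import *
i=robot.read_camera("top");a=cv2.resize(i[130:245,80:165],None,fx=3.5,fy=3.5,interpolation=2);b=cv2.resize(i[130:245,335:455],None,fx=3.5,fy=3.5,interpolation=2)
cv2.imwrite("pics/t3.png",np.hstack([a,b]));cv2.imwrite("pics/t3raw.png",i)
E
```

```text
time: 14.7
tool_pos: [0.4997, 0.3361, 0.0404]
tool_rot: [1.552, 1.57, 0.042]
contact_force: [0.3, -0.5, -0.8]
opening: 0.0287
time: 15.0
tool_pos: [0.5004, 0.3364, 0.0416]
tool_rot: [1.859, 1.568, 0.349]
contact_force: [-0.3, 0.2, -0.2]
opening: 0.0413
time: 15.5
tool_pos: [0.501, 0.3368, 0.2165]
tool_rot: [1.936, 1.561, 0.426]
contact_force: [0.3, 0.5, -0.5]
opening: 0.0461
time: 16.0
tool_pos: [0.5141, 0.1153, 0.2165]
tool_rot: [1.875, 1.56, 0.364]
contact_force: [0.9, -0.4, 0.2]
opening: 0.0457
```

View pics/t3.png

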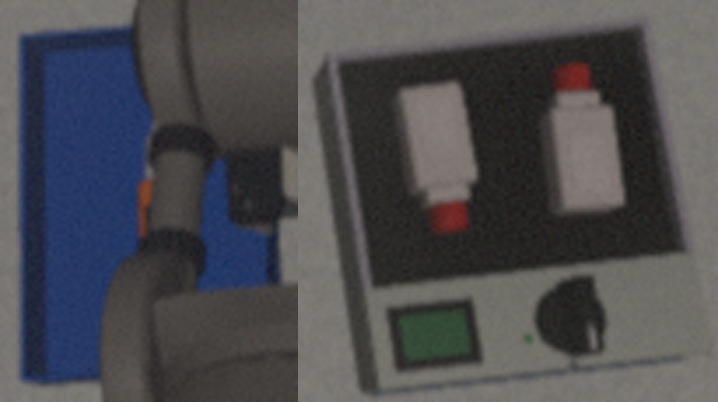

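Both flasks lie label up in the shaker tray, apart from each other, with bodies at crop (437,135) and (585,157). The knob skirt is centred near (571,319), and its mark points towards the grey dot at (575,365). The arm still covers most of the pipette (orange visible at (145,210)), so I'll check that again once it moves.

```bash
python3 - <<'E'
from h import *
k=ray("top",335+(571-298)/3.5,130+319/3.5,.089);b=ray("top",335+(588-298)/3.5,130+314/3.5,.120)
y=.0838;c=np.array([.545,-.3455]);X=np.array([np.cos(y),np.sin(y)]);Y=np.array([-X[1],X[0]])
for q in(k,b):print(q,"shaker tray frame",X@(q-c),Y@(q-c))
print(state()[0]["qpos"])
go([*k,.20],y-.05+np.pi/2)
E
```

```text
[ 0.4266 -0.3745] shaker tray frame -0.12039752434425911 -0.018947354593705397
[ 0.4269 -0.3748] shaker tray frame -0.12017426798101448 -0.019335798192487073
[0.0655 0.3706 1.5841 0.     1.1769 1.5792]
shift [ 0.0152 -0.1157  0.479 ] twist [ 0.0233 -0.0002 -0.01  ] deg [ 1.3329 -0.014  -0.5723]
```

```bash
python3 -m creep '[{"translation":[0.001,-0.01,0.045],"twist":[0,0,0],"hand":50},{"translation":[0.003,-0.02,0.09],"twist":[0,0,0],"hand":50},{"translation":[0.004,-0.03,0.135],"twist":[0,0,0],"hand":50},{"translation":[0.005,-0.04,0.18],"twist":[0,0,0],"hand":50},{"translation":[0.006,-0.05,0.225],"twist":[0,0,0],"hand":50}]'
python3 -m creep '[{"translation":[0.001,-0.01,0.045],"twist":[0,0,0],"hand":50},{"translation":[0.003,-0.02,0.09],"twist":[0,0,0],"hand":50},{"translation":[0.004,-0.03,0.135],"twist":[0.01,0,0],"hand":50},{"translation":[0.005,-0.045,0.18],"twist":[0.023,0,0],"hand":50},{"translation":[0.006,-0.06,0.225],"twist":[0.023,0,-0.01],"hand":50}]'
python3 - <<'E'
from h import *
go([.427,-.3745,.15],.034+np.pi/2)
i=robot.read_camera("top");cv2.imwrite("pics/t4.png",cv2.resize(i[130:245,80:240],None,fx=3.5,fy=3.5,interpolation=2))
t=i.astype(int);m=(t[...,2]-t[...,0]>50)
for c in blobs(m,20):
    M=cv2.moments(c);u,v=M["m10"]/M["m00"],M["m01"]/M["m00"]
    if u<165:
        r=cv2.boxPoints(cv2.minAreaRect(c));q=ray("top",u,v,.024);w=np.radians(3.5);d=q-[.526,.337];print(q,"wash frame",d@[np.cos(w),np.sin(w)],d@[-np.sin(w),np.cos(w)],M["m00"])
E
```

```text
time: 16.55
tool_pos: [0.4773, -0.1187, 0.2106]
tool_rot: [1.531, 1.56, 0.017]
contact_force: [0.8, -0.6, 0.0]
opening: 0.046
time: 17.05
tool_pos: [0.4297, -0.3486, 0.2047]
tool_rot: [1.085, 1.568, -0.452]
contact_force: [0.3, 0.5, 0.3]
opening: 0.0459
shift [ 0.0547 -0.0037  0.0258] twist [-0.0002  0.0011 -0.0021] deg [-0.0142  0.0623 -0.118 ]
[0.4967 0.3368] wash frame -0.029268625106517662 0.001630000365116085 228.5
```

View pics/t4.png

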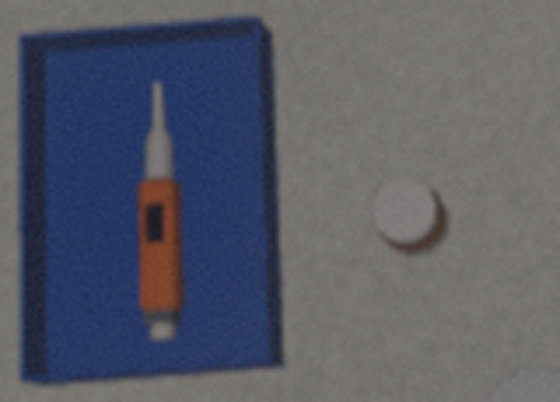

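The pipette lies flat in the wash tray, handle at crop (160,245), about (-29, 2) mm from the tray's centre. The jar stands where it did, at (408,213). Now the knob: move over it and lower to TCP z ≈ 0.12.

```bash
python3 -m creep '[{"translation":[0.02,-0.003,0.024],"twist":[0,0,0],"hand":50},{"translation":[0.05,-0.0035,0.0258],"twist":[0,0,0],"hand":50},{"translation":[0.07,-0.0035,0.0258],"twist":[0,0,0],"hand":50},{"translation":[0.084,-0.0035,0.0258],"twist":[0,0,0],"hand":50},{"translation":[0.084,-0.0035,0.0258],"twist":[0,0,0],"hand":50}]'
python3 -m creep '[{"translation":[0,0,0],"twist":[0,0,0],"hand":5},{"translation":[0,0,0],"twist":[0,0,0],"hand":5},{"translation":[0,0,0],"twist":[0,0,0],"hand":5},{"translation":[0,0,0],"twist":[0,0,0],"hand":5},{"translation":[0,0,0],"twist":[0,0,0],"hand":5}]' 15
python3 - <<'E'
from h import *
go([.427,-.3745,.12],.034+np.pi/2);print(state()[0]["torque"])
E
```

```text
time: 17.6
tool_pos: [0.4247, -0.3805, 0.1189]
tool_rot: [-0.509, 1.568, -2.05]
contact_force: [-0.4, -0.2, -0.2]
opening: 0.0458
time: 18.1
tool_pos: [0.4252, -0.3771, 0.1198]
tool_rot: [-2.78, 1.567, 1.963]
contact_force: [1.4, 13.7, 9.5]
opening: 0.0159
shift [-0.0002  0.0019 -0.0026] twist [-0.0039 -0.0032  0.0012] deg [-0.2214 -0.1855  0.0698]
[ 2.5435 -0.322   0.0272]
```

```bash
python3 -m creep '[{"translation":[0,0.0015,-0.002],"twist":[0,0,0],"hand":5},{"translation":[0,0.0015,-0.002],"twist":[0,0,0],"hand":5}]'
python3 -m creep '[{"translation":[0,0,0],"twist":[0.1,0,0],"hand":5},{"translation":[0,0,0],"twist":[0.22,0,0],"hand":5},{"translation":[0,0,0],"twist":[0.34,0,0],"hand":5},{"translation":[0,0,0],"twist":[0.46,0,0],"hand":5},{"translation":[0,0,0],"twist":[0.58,0,0],"hand":5}]'
python3 - <<'E'
from h import *
s,p,R=state();print(p,s["contact_force"],s["torque"],s["opening"],"jaw deg",np.degrees(np.arctan2(R[1,2],R[0,2])))
E
```

```text
time: 18.3
tool_pos: [0.4254, -0.3767, 0.12]
tool_rot: [-1.554, 1.567, -3.094]
contact_force: [-6.7, -6.8, -2.8]
opening: 0.0161
time: 18.8
tool_pos: [0.4258, -0.3747, 0.12]
tool_rot: [-1.802, 1.566, 2.357]
contact_force: [4.0, 8.3, 0.1]
opening: 0.0157
[ 0.4258 -0.3747  0.12  ] [3.9698 8.3026 0.1316] [ 1.4396 -0.5698  0.0632] 0.015723840411916528 jaw deg -121.74159836157804
```

```bash
python3 -m creep '[{"translation":[0,0,0],"twist":[0.12,0,0],"hand":5},{"translation":[0,0,0],"twist":[0.25,0,0],"hand":5},{"translation":[0,0,0],"twist":[0.38,0,0],"hand":5},{"translation":[0,0,0],"twist":[0.5,0,0],"hand":5},{"translation":[0,0,0],"twist":[0.61,0,0],"hand":5}]'
python3 - <<'E'
from h import *
s,p,R=state();print(p,s["contact_force"],s["torque"],s["opening"],"jaw deg",np.degrees(np.arctan2(R[1,2],R[0,2])),s["qpos"])
E
```

```text
time: 19.3
tool_pos: [0.4275, -0.3731, 0.12]
tool_rot: [-1.943, 1.565, 1.6]
contact_force: [9.0, 6.5, -3.8]
opening: 0.0159
[ 0.4275 -0.3731  0.12  ] [ 8.9946  6.4515 -3.8069] [ 1.1965 -1.6224 -0.0025] 0.015853322850754168 jaw deg -156.97941531786338 [-0.8544  0.5533  1.5756  0.004   1.0169  1.8833]
```

```bash
python3 -m creep '[{"translation":[0,0,0],"twist":[0,0,0],"hand":20},{"translation":[0,0,0],"twist":[0,0,0],"hand":34},{"translation":[0,0,0],"twist":[0,0,0],"hand":34}]'
python3 -m creep '[{"translation":[-0.02,0,0],"twist":[0,0,0],"hand":34},{"translation":[-0.05,0,0],"twist":[0,0,0],"hand":34},{"translation":[-0.09,0,0],"twist":[0,0,0],"hand":34},{"translation":[-0.13,0,0],"twist":[0,0,0],"hand":34}]'
python3 - <<'E'
from h import *
s,p,R=state();print(R, R.T@np.array([-.05,.25,0]))
E
```

```text
time: 19.6
tool_pos: [0.4275, -0.3734, 0.1204]
tool_rot: [-1.975, 1.566, 1.569]
contact_force: [-0.8, -1.2, -0.5]
opening: 0.0291
time: 20.0
tool_pos: [0.427, -0.3741, 0.2517]
tool_rot: [-1.833, 1.566, 1.712]
contact_force: [-0.0, -1.3, 0.3]
opening: 0.0311
[[-0.0007  0.3929 -0.9196]
 [ 0.0049 -0.9196 -0.3929]
 [-1.     -0.0047 -0.0013]] [ 0.0012 -0.2495 -0.0522]
```

```bash
python3 -m creep '[{"translation":[0,-0.045,-0.01],"twist":[0,0,0],"hand":34},{"translation":[0,-0.09,-0.02],"twist":[0,0,0],"hand":34},{"translation":[0,-0.135,-0.03],"twist":[0,0,0],"hand":34},{"translation":[0,-0.18,-0.04],"twist":[0,0,0],"hand":34},{"translation":[0,-0.22,-0.046],"twist":[0,0,0],"hand":34}]'
python3 -m creep '[{"translation":[0,-0.02,0],"twist":[0,0,0],"hand":34},{"translation":[0,-0.02,0],"twist":[0,0,0],"hand":34}]'
python3 - <<'E'
from h import *
i=robot.read_camera("top");cv2.imwrite("pics/t5.png",cv2.resize(i[50:260,70:470],None,fx=2,fy=2,interpolation=2))
a=cv2.resize(i[130:245,335:455],None,fx=4,fy=4,interpolation=2);cv2.imwrite("pics/t6.png",a)
E
```

```text
time: 20.5
tool_pos: [0.3821, -0.152, 0.2531]
tool_rot: [-1.951, 1.566, 1.595]
contact_force: [-0.8, 0.4, 0.4]
opening: 0.0312
time: 20.7
tool_pos: [0.3731, -0.1317, 0.2537]
tool_rot: [-2.018, 1.566, 1.531]
contact_force: [0.4, -1.2, 1.5]
opening: 0.0312
```

View pics/t5.png

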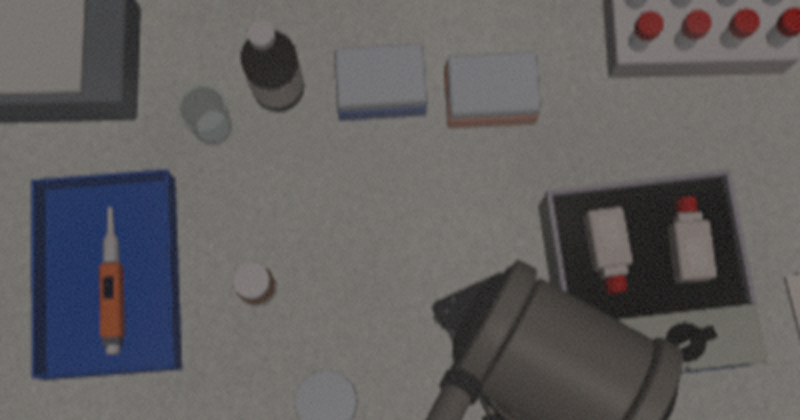

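View pics/t6.png

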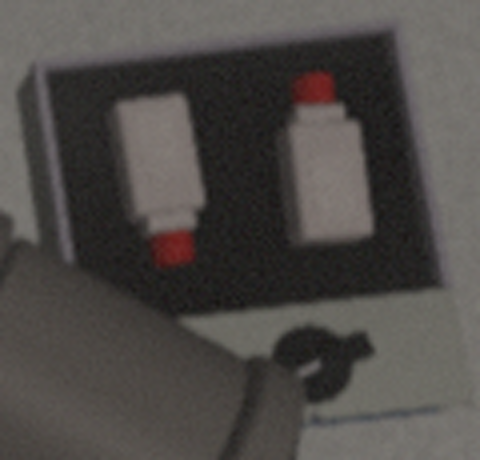

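The final views show both flasks flat in the tray with bodies at (160,150) and (330,180), and the pipette flat in the blue tray at (110,300). The bar knob has turned about 70°, with its mark at (308,368) on the green-dot side, and the bystanders look unmoved. Handing in.

```bash
python3 -c "
from cell import robot
print(robot.observe()['time']);print(robot.hand_in())"
```

```text
20.75
the job is handed in; nothing more can be done
None
```

I sorted all three things, turned the shaker knob to on, and handed the job in at 20.75 s of the 72 s allowed. `hand_in` gives no verdict, so what follows rests on my own checks.

- **Flasks:** both lie label up and apart in the shaker tray, about 50 mm either side of its centre.
- **Pipette:** it lies flat in the wash tray, measured about (-29, 2) mm from the tray's centre. I tilted the tool 6° for this grasp to keep the gripper body clear of the shaker edge.
- **Knob:** I turned it about 69° clockwise after all three were released. The torque on the tool was near zero at the end. In the last picture the mark is on the green-dot side, at roughly 1.25 rad. The arm hid the dot itself, so that angle is read from the bar.
- **Everything else:** the robot is clear and touching nothing, and the bystanders look unmoved, though I judged that by eye.

No check failed. The first two position estimates for flask B differed by a few mm. While gripping the knob I saw about 14 N of sideways force, because the jaws had come down roughly 5 mm off its centre; I re-centred before turning.

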